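Stop-button check on the mosaic saw

TASK

Do the start-of-shift stop check on the mosaic workshop's bench saw by light pushes of the fingertips, without gripping anything. Press the red mushroom stop on the yellow housing fully in so that it stays down, then push one of its ears sideways to twist the head clockwise (seen from above) until it springs back out, and only then press the blue reset button all the way in and let it come back up. Do not force the stop, do not press the green start button, do not pick up or shift the button boxes, and leave everything else on the bench where it stands.

Things in the scene. Friction and masses are not known exactly. Their poses are not given: they have to be found in the camera images.
- stop_base: yellow housing of the stop, bolted to the bench: 120 x 120 mm, 60 mm tall. Origin at the centre of its underside, z up, turned about the vertical by up to 0.6 rad. The mushroom head stands on its vertical centre axis. The start position of the housing and of the two button boxes varies, and any of the three may be left, middle or right. The stop needs no more than about 10 N anywhere; squeezing or pushing it with over 40 N fails.
- stop_top (a point): centre of the flat top of the red mushroom head: round cap of 48 mm diameter, 24 mm tall, with two ears. With the head out, this point is 106 mm above the bench and the cap's underside 22 mm above the housing; pressed in, both are 10 mm lower. z points up.
- stop_ear_left (a point): middle of the outer half of one red ear, 42 mm from the head's axis (towards +y of the housing) and 14 mm below stop_top. Each ear is a level straight bar, 12 mm thick, 16 mm tall (8 mm above and below this point), sticking out radially from the cap to 52 mm from the axis; outside the 24 mm cap radius there is only air beside the ears, down to the housing's top. It moves with the head.
- stop_ear_right (a point): the same point on the opposite ear (towards -y of the housing).
- stop_press (a joint): how far the mushroom head is pushed in, m: 0 out, 0.010 fully in. It is an over-centre latch: it resists with about 8 N at the start of the stroke, less and less as it goes, and past half way (0.005) snaps in by itself and stays in.
- stop_twist (a joint): twist of the mushroom head, rad: 0 at rest, growing clockwise seen from above, end stop at 0.9. A light spring returns it to 0. While the head is in, twisting it lifts it on a hidden cam and at about 0.4 to 0.6 rad it springs out; this needs a push of 3 to 5 N on an ear. Twisting while the head is out does nothing.
- reset_box: grey box with the blue reset button, loose on rubber feet, 80 x 80 mm, 45 mm tall, about 0.9 kg. Origin at the centre of its underside, z up.
- reset_top (a point): centre of the top face of the round blue reset button (32 mm diameter, in a black collar 12 mm tall) in the middle of its box; 67 mm above the bench when not pressed. z points up.
- reset (a joint): how far the blue reset button is pressed, m: 0 out, 0.006 fully in (about 5 N); it springs back.
- start_box: the same kind of grey box with the green start button. Origin at the centre of its underside. Not to be pressed, lifted or moved.
- start_top (a point): centre of the top face of the green start button, which must not be pressed; 67 mm above the bench.
- start (a joint): how far the green start button is pressed, m: 0 out, 0.006 fully in.
- jar: bystander: amber glass jar with a steel lid, 70 mm diameter, 95 mm tall, behind the controls. Origin at the centre of its underside.
- bowl: bystander: white bowl, 110 mm across, 50 mm tall, behind the controls. Origin at the centre of its underside.
- sample: bystander: marble sample tile 70 x 70 x 12 mm, behind the controls. Origin at the centre of its underside.
- tin: bystander: blue tin, 64 mm diameter, 60 mm tall, right of the robot. Origin at the centre of its underside.
- mallet: bystander: rubber mallet with a wooden handle lying on the right of the bench. Origin on its underside.
- brush: bystander: brush with a wooden handle lying on the left of the bench. Origin on its underside.
- float: bystander: steel plasterer's float 110 x 240 mm with a wooden grip, 60 mm tall, back left. Origin at the centre of its underside.

How it is judged (in metres and radians):
On the way, in this order (a step that is already met when the one before it is completed fails the run):
1. the mushroom stop is pressed in and latched (at least 8.5 mm) (value of joint stop_press above 0.0085 m), for 0.2 s.
2. the latched head is twisted clockwise by more than 0.35 rad (value of joint stop_twist above 0.35 rad and value of joint stop_press above 0.003 m).
3. the head has sprung out (less than 2 mm in) (value of joint stop_press below 0.002 m), for 0.2 s.
4. the blue reset button is pressed in (more than 4 mm) (value of joint reset above 0.004 m), for 0.05 s.
At the end, for the whole second after the job is handed in: The stop's head is out (less than 2 mm in) and turned back to rest (under 0.15 rad), the blue and green buttons are out (less than 2 mm in), both button boxes stand flat within 30 mm of where they were, and each bystander is within 30 mm of where it was (value of joint each of stop_press, reset, start below 0.002 m and value of joint stop_twist below 0.15 rad and distance of each of reset_box, start_box, jar, bowl, sample, tin, mallet, brush, float from where it was at the start of the episode below 0.03 m and angle between each of reset_box, start_box's own z axis and vertical below 0.1 rad); the robot touches nothing.
It fails at once if the green start button is pressed (more than 3 mm) (value of joint start above 0.003 m).
It fails at once if the blue reset is pressed while the stop is still in (value of joint reset above 0.003 m and value of joint stop_press above 0.005 m).
It fails at once if a button box is lifted (15 mm), tipped or shifted by more than 40 mm (height (world z) of any of reset_box, start_box above 0.015 m or angle between any of reset_box, start_box's own z axis and vertical above 0.25 rad or distance of any of reset_box, start_box from where it was at the start of the episode above 0.04 m).
It fails at once if a bystander is shifted or lifted by more than 40 mm (distance of any of jar, bowl, sample, tin, mallet, brush, float from where it was at the start of the episode above 0.04 m).
It fails at once if the stop is squeezed or forced with more than 40 N (contact force between the fingers and stop_base above 40 N).
It also fails if it takes over 58 s, if anything falls off the work surface, if the arm or the gripper's body presses on something with over 40 N, if the wrist force passes 120 N, or if a joint passes its speed limit or range.

ROBOT

A 6-joint arm with a two-finger parallel gripper is mounted at the origin on the work surface. World frame = base frame: x ahead of the robot, y to its left, z up, the work surface at z = 0. Lengths are in m, angles in degrees, forces in N, time in s.
With the tool pointing down it reaches from about 0.35 to 0.875 m from the base axis. Payload 4.2 kg.
Tool frame: the origin (TCP) lies on the front face of the gripper's body, between the roots of the fingers; the fingertips stand finger_overhang ahead of it and the grasp point (between the pads) lies 51 mm ahead of it (finger_overhang is the distance from the TCP to the fingertips, in m); z points along the fingers, y is the line along which they close (so a half turn about z gives the same grasp; the last joint's range is limited). The gripper opens to 87 mm and grips with 3 to 60 N. Pads are 19 mm wide; open, the fingers measure 117 mm over their backs; the gripper's body (75 mm by 190 mm) begins 51 mm behind the grasp point.
Start: joints at [-56.23, 22.042, 0.453, 0, -68.411, -14.817], TCP at [0.203, -0.591, 0.292] pointing down, gripper open.
Joint ranges: [-179.83, 179.83], [-69.29, 118.12], [-61.27, 80.66], [-181.25, 117.63], [-171.15, -9.14], [-177.46, 177.46]. Speed limits (degrees/s): [159.86, 159.86, 180, 180, 180, 180].

INTERFACE

Orientations are given as a 3x3 rotation matrix whose columns are the frame's x, y, z axes.
In Python, from station import sense, capture, camera_model, finish_job, finger_overhang gives the robot as it stands. The module is installed in compiled form; this text tells all that it offers.
- The arm moves only by the tool jog_arm, never from a script. Its argument "rows" is a list that holds one entry, the list of rows, each a list of 4 numbers: the shift along the tool's x, y, z in m, then the turn about the tool's z in rad. A call has 1 to 20 rows; each row shifts and turns the commanded pose from where the row before left it, along the tool's axes as they then stand; what a row does not reach is not made up. A row lasts 1/8 s, in which the tool goes at most 62.5 mm and 10.7 degrees, less where a joint would pass 70% of its speed; a pose out of reach is approached as far as the arm can. A call is refused whole if a number of a shift passes 0.0625 or a number of a turn 0.188, either way. A call with a gripper value outside its range is refused whole. "claw" is the opening, from 0 (shut) to 1 (fully open), set as the call begins (left out, the last holds). The fingers move at their own pace and stop on an object; the grip force is fixed at half the most. Time passes only in rows, so rows that do not move let the fingers close. It gives the time, the measured TCP pose, the force, the opening and the grip force at its end, in the units of the state.
- sense(): the state, without advancing time (a new reading comes with each control period).
- capture(name): name is "scene" or "top" or "wrist"; returns the picture (420x560x3 uint8, red, green, blue); there is no depth.
- camera_model(name): a dict with "fovy" (degrees; the focal length in pixels is half the picture's height over the tangent of half this angle, whatever the lens; pixels are square), "cx", "cy" (the principal point, pixels), "k1" (the pictures are not rectified: a ray, as slopes to the right and down, at radius r is drawn at 1 + k1 r^2 times it, then the intrinsics apply), "eye" and "rotation" of the camera in the world. Camera axes: x right, y down, z forward; pixel columns grow to the right and rows downward; lengths in m; the calibration is good to about 2 mm. A picture is of the moment at which its call begins: read the wrist's pose just before it. camera_model takes no time and is no camera call; for the wrist camera it gives the pose at the moment of the call.
- finish_job(): hands the job in; it is judged then, once.
The state is a dict: "time_s": time; "joints": joint angles; "joint_velocities": joint speeds; "effort": joint torques, N m; "tcp_pos": TCP position; "ee_rot": TCP orientation; "wrist_force": force on the tool from outside, world axes, zero at the start; "moment": the same for the moment, N m; "gripper_width": opening from 0.0 (shut) to 1.0 (fully open); "gripper_force": force on a finger pad.
Only numpy, scipy, OpenCV 4.12 (cv2) and the standard library are available. Lean on these libraries where they do the work, as an engineer would, in place of code of your own. Each camera call takes 0.05 s, during which the arm holds its last target. There are 200 camera calls.

## Working session

There is one attempt and no reset: what is moved stays moved. The work goes in short steps, Python scripts to look and compute and a tool call to move; the robot and the scene stay as the last step left them, time stands still between calls to the robot, and variables do not carry over. Pictures are saved under pics/ and viewed, at most 10 in all, crops included, and the job is handed in when it is done.

Besides the shell and the picture viewer there is one more tool, called after "Request:" as name(argument=value, ...) on one line, values as JSON. jog_arm: Moves the arm, as the interface text tells. Its arguments: {"type":"object","properties":{"rows":{"type":"array"},"claw":{"type":"number"}},"required":["rows"]}

```bash
mkdir -p pics; cat > h.py <<'E'
import numpy as np, cv2
from station import *
def ray(m,u,v):
    f=210/np.tan(np.radians(m["fovy"])/2)
    d=np.array([(u-m["cx"])/f,(v-m["cy"])/f]); s=d.copy()
    for _ in range(20): s=d/(1+m["k1"]*(s@s))
    return np.array(m["eye"]),np.array(m["rotation"])@np.array([s[0],s[1],1])
def onz(m,u,v,z):
    e,d=ray(m,u,v); return e+d*(z-e[2])/d[2]
def save(im,n): cv2.imwrite(f"pics/{n}.png",im[:,:,::-1])
E
python3 - <<'E'
from h import *
s=sense(); print({k:np.round(s[k],3).tolist() for k in s}); print(finger_overhang() if callable(finger_overhang) else finger_overhang)
ims=[capture(n) for n in("top","scene")]
for n in("top","scene"): print(n,camera_model(n))
save(ims[0],"top");save(ims[1],"scene")
E
```

```text
{'time_s': 0.0, 'joints': [-56.23, 22.09, 0.379, -0.029, -68.411, -14.817], 'joint_velocities': [-0.014, -0.076, 0.081, -0.046, -0.038, 0.116], 'effort': [-0.002, -39.067, 18.741, 4.22, 0.011, -0.0], 'tcp_pos': [0.203, -0.591, 0.291], 'ee_rot': [[-0.946, -0.325, -0.001], [-0.325, 0.946, 0.002], [0.0, 0.002, -1.0]], 'wrist_force': [0.572, 0.132, -0.431], 'moment': [-0.01, -0.024, 0.048], 'gripper_force': 0.0, 'gripper_width': 0.997}
0.0697
top {'fovy': 42.368153488184554, 'cx': 270.18974673753695, 'cy': 214.8717818309666, 'k1': -0.07058384241486265, 'eye': array([ 0.41588793, -0.02915585,  1.83866424]), 'rotation': array([[ 0.00378625, -0.99758334,  0.06937685],
       [-0.99992173, -0.00294956,  0.01215849],
       [-0.01192448, -0.06941746, -0.99751643]])}
scene {'fovy': 42.64936911228607, 'cx': 285.56824614683194, 'cy': 211.28703054657723, 'k1': -0.1880806808835954, 'eye': array([ 1.48005123, -0.80152415,  1.32567936]), 'rotation': array([[ 0.64609092,  0.54137152, -0.53803662],
       [ 0.76325656, -0.46051636,  0.45317117],
       [-0.00244071, -0.70344976, -0.7107408 ]])}
```

View pics/top.png

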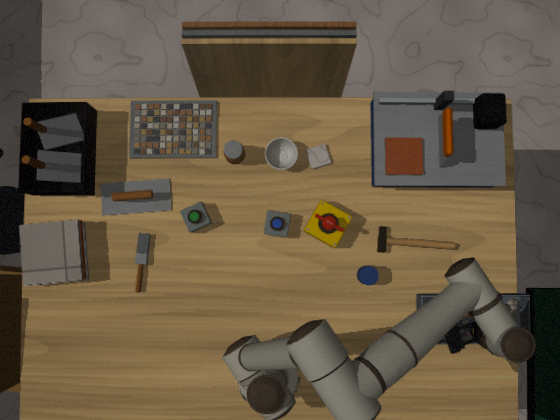

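View pics/scene.png

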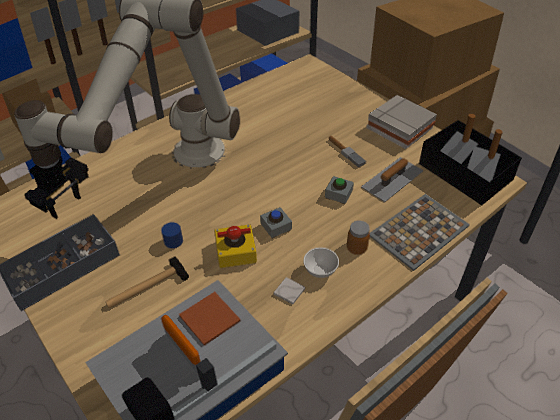

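The top view shows the stop at about (329,223) with its ears running upper-left to lower-right, reset at (277,224), start at (195,216) and the tin at (368,275).

```bash
cat > m.py <<'E'
from h import *
def blob(im,h0,h1,smin,box,vmin=40):
    hsv=cv2.cvtColor(im,cv2.COLOR_RGB2HSV); H=hsv[...,0]
    k=((H>=h0)&(H<=h1)) if h0<h1 else ((H>=h0)|(H<=h1))
    k=(k&(hsv[...,1]>=smin)&(hsv[...,2]>=vmin)).astype(np.uint8)
    b=np.zeros_like(k); u0,v0,u1,v1=box; b[v0:v1,u0:u1]=k[v0:v1,u0:u1]
    n,l,st,c=cv2.connectedComponentsWithStats(b); i=1+np.argmax(st[1:,4]); return (l==i),c[i],st[i]
E
python3 - <<'E'
from m import *
m=camera_model("top"); im=cv2.imread("pics/top.png")[:,:,::-1].copy()
k,c,st=blob(im,172,6,150,(300,195,360,250)); print("red",c,st,onz(m,*c,.1))
v,u=np.nonzero(k); P=np.array([onz(m,a,b,.096)[:2] for a,b in zip(u,v)]); mu=P.mean(0)
w,V=np.linalg.eigh(np.cov((P-mu).T)); d=V[:,1]; print("ear dir",d,np.degrees(np.arctan2(d[1],d[0])),"extent",np.ptp((P-mu)@d), ((P-mu)@d).min(),((P-mu)@d).max())
k,c,st=blob(im,20,32,150,(290,190,370,260)); print("yel",c,st)
cn=cv2.findContours(k.astype(np.uint8),0,2)[0][0]; r=cv2.minAreaRect(cn); print(r,[onz(m,*p,.06) .round(3)for p in cv2.boxPoints(r)],"c",onz(m,*r[0],.06))
for n,h,b in(("blue",(105,130),(262,208,292,240)),("green",(45,85),(180,200,212,232)),("tin",(100,130),(350,258,385,292))):
    k,c,st=blob(im,*h,120,b); print(n,c,st,onz(m,*c,.067))
# scene cross-check of red
ms=camera_model("scene"); i2=cv2.imread("pics/scene.png")[:,:,::-1].copy()
k,c,st=blob(i2,172,6,150,(205,215,265,260)); print("scene red",c,st,onz(ms,*c,.096))
k,c,st=blob(i2,105,130,120,(262,203,290,225)); print("scene blue",c,st,onz(ms,*c,.065))
E
```

```text
red [328.76237624 222.58415842] [316 215  28  16 202] [ 0.51253526 -0.19620908  0.1       ]
ear dir [0.49840933 0.86694183] 60.10518248580905 extent 0.09763829177634985 -0.04991902648540829 0.04771926529094156
yel [327.54215686 223.38137255] [ 304  199   49   49 1020]
((327.7990417480469, 223.28746032714844), (37.13385772705078, 37.48285675048828), 29.24882698059082) [array([ 0.488, -0.114,  0.06 ]), array([ 0.596, -0.174,  0.06 ]), array([ 0.537, -0.28 ,  0.06 ]), array([ 0.429, -0.22 ,  0.06 ])] c [ 0.51243533 -0.19687777  0.06      ]
blue [276.83333333 222.98611111] [272 219  10   9  72] [ 0.51254087 -0.02941445  0.067     ]
green [193.92957746 216.07042254] [189 212  10  10  71] [0.53441526 0.24313652 0.067     ]
tin [367.8877193  275.22807018] [358 266  20  19 285] [ 0.34306046 -0.32642133  0.067     ]
scene red [233.68202765 232.35023041] [218 226  32  14 217] [ 0.51503834 -0.19954654  0.096     ]
scene blue [275.44827586 213.65517241] [271 210  10   9  58] [ 0.51252679 -0.03008856  0.065     ]
```

Request:
jog_arm(rows=[[[0,0,0,-0.179],[0,0,0,-0.179],[0,0,0,-0.179],[0,0,0,-0.179],[0,0,0,0],[0,0,0,0]]], claw=0)

```text
time_s: 0.85
tcp_pos: [0.203, -0.591, 0.2919]
ee_rot: [[-0.503, -0.865, -0.0], [-0.865, 0.503, 0.001], [-0.0, 0.001, -1.0]]
wrist_force: [-0.0, 0.2, -0.0]
gripper_width: 0.401
gripper_force: 0.0
```

```bash
cat > go.py <<'E'
import sys
from h import *
s=sense(); t=np.array([float(a) for a in sys.argv[1:4]]); R=np.array(s["ee_rot"])
p=np.array(s["tcp_pos"])+R[:,2]*0; tip=p+R[:,2]*finger_overhang
print("t",s["time_s"],"tip",tip.round(4),"R",R.round(4).tolist(),"F",np.round(s["wrist_force"],2),"w",s["gripper_width"],"j",np.round(s["joints"],1)); print("tool shift",(R.T@(t-tip)).round(4))
E
python3 go.py 0.513 -0.197 0.2
```

```text
t 0.85 tip [ 0.203  -0.5909  0.2222] R [[-0.5026, -0.8645, -0.0003], [-0.8645, 0.5026, 0.0006], [-0.0004, 0.0005, -1.0]] F [-0.03  0.22 -0.05] w 0.4008432876866066 j [-56.2  22.1   0.4  -0.  -68.4  26.1]
tool shift [-0.4964 -0.0701  0.0224]
```

Request:
jog_arm(rows=[[[-0.0414,-0.0058,0,0],[-0.0414,-0.0058,0,0],[-0.0414,-0.0058,0,0],[-0.0414,-0.0058,0,0],[-0.0414,-0.0058,0,0],[-0.0414,-0.0058,0,0],[-0.0414,-0.0058,0,0],[-0.0414,-0.0058,0,0],[-0.0414,-0.0058,0,0],[-0.0414,-0.0058,0,0],[-0.0414,-0.0058,0,0],[-0.0414,-0.0058,0,0],[0,0,0.022,0],[0,0,0,0],[0,0,0,0]]])

```text
time_s: 2.72
tcp_pos: [0.5119, -0.1962, 0.2709]
ee_rot: [[-0.501, -0.865, 0.001], [-0.865, 0.501, -0.001], [0.0, -0.001, -1.0]]
wrist_force: [-0.6, -0.2, 0.2]
gripper_width: 0.002
gripper_force: 0.0
```

```bash
python3 go.py 0.513 -0.197 0.112; python3 - <<'E'
from h import *
save(capture("wrist"),"w1"); print(camera_model("wrist"))
E
```

```text
t 2.725 tip [ 0.512  -0.1962  0.2012] R [[-0.5012, -0.8653, 0.0006], [-0.8653, 0.5012, -0.0006], [0.0002, -0.0008, -1.0]] F [-0.6  -0.23  0.2 ] w 0.0018261747866487146 j [ -4.   15.5 -12.3   0.  -62.1 -26.1]
tool shift [ 0.0002 -0.0012  0.0892]
{'fovy': 65.75578255997692, 'cx': 281.53021222363765, 'cy': 207.87950792474598, 'k1': 0.01921655887958057, 'eye': array([ 0.47629364, -0.25870253,  0.36296851]), 'rotation': array([[-0.86507538,  0.48347247,  0.13378699],
       [ 0.5016364 ,  0.83498124,  0.22620179],
       [-0.00234729,  0.26279402, -0.9648491 ]])}
```

View pics/w1.png

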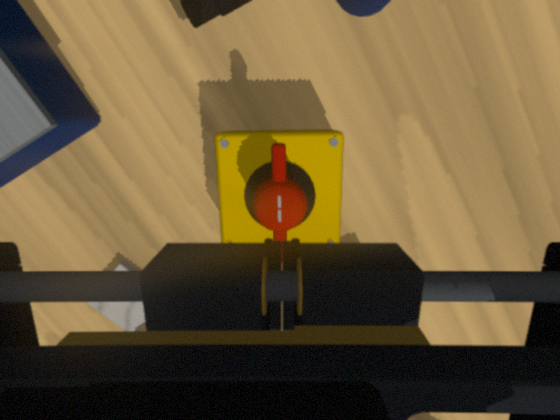

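The wrist view shows the yellow housing square to the tool. The ear line is at u≈279, in line with the fingers, and the cap is at about (280,200). The position agrees with the top view.

Request:
jog_arm(rows=[[[0,-0.001,0.03,0],[0,0,0.03,0],[0,0,0.02,0],[0,0,0.009,0],[0,0,0.003,0],[0,0,0.003,0],[0,0,0.001,0],[0,0,0.001,0],[0,0,0,0]]])

```text
time_s: 3.9
tcp_pos: [0.5135, -0.1965, 0.1755]
ee_rot: [[-0.5, -0.866, 0.003], [-0.866, 0.5, -0.001], [-0.0, -0.003, -1.0]]
wrist_force: [-2.4, 0.7, 7.6]
gripper_width: 0.005
gripper_force: 4.0
```

Request:
jog_arm(rows=[[[0,0,0.001,0],[0,0,0.001,0],[0,0,0.001,0],[0,0,0,0]]])

```text
time_s: 4.4
tcp_pos: [0.5138, -0.1967, 0.1747]
ee_rot: [[-0.499, -0.867, 0.004], [-0.867, 0.499, -0.002], [-0.0, -0.005, -1.0]]
wrist_force: [-4.6, 2.8, 18.3]
gripper_width: 0.008
gripper_force: 9.3
```

```bash
python3 - <<'E'
from h import *
a=capture("scene")[190:290,190:300]; b=capture("wrist")
save(cv2.resize(np.hstack([cv2.resize(a,(400,364)),cv2.resize(b,(400,364))]),(800,364)),"c1")
s=sense(); print(s["tcp_pos"],s["wrist_force"],s["moment"],s["gripper_width"])
E
```

```text
[ 0.51381969 -0.19668412  0.17475538] [-5.59652185  2.59770733 18.53017102] [ 0.75048092  1.56109756 -0.04184569] 0.006070458068297564
```

View pics/c1.png

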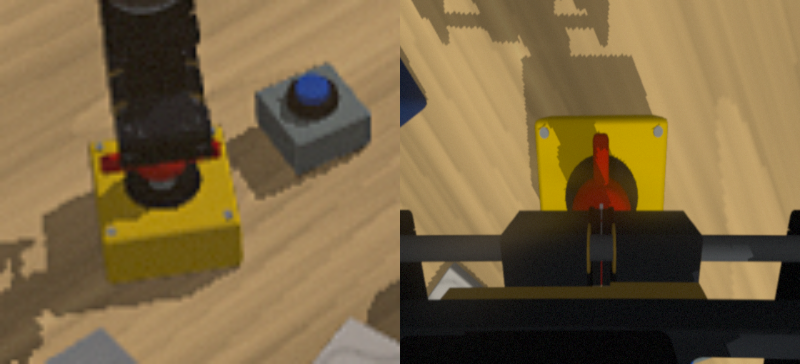

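```bash
python3 - <<'E'
from m import *
import station
print(finger_overhang)
ms=camera_model("scene")
im=capture("scene"); i0=cv2.imread("pics/scene.png")[:,:,::-1].copy()
for i in(i0,im):
    hsv=cv2.cvtColor(i,cv2.COLOR_RGB2HSV); k=((hsv[...,0]>=172)|(hsv[...,0]<=6))&(hsv[...,1]>150)&(hsv[...,2]>40)
    for u0,u1 in((216,222),(244,252)):
        v,u=np.nonzero(k[215:260,u0:u1]); print(len(u),u.mean()+u0,v.mean()+215,v.min()+215,v.max()+215)
f=lambda z:None
# expected pixel shift for 10 mm
E0=np.array([.492,-.233,.092])
def proj(P):
    R=np.array(ms["rotation"]);c=R.T@(P-ms["eye"]);s=c[:2]/c[2];s=s*(1+ms["k1"]*(s@s));return s*210/np.tan(np.radians(ms["fovy"])/2)+[ms["cx"],ms["cy"]]
print(proj(E0),proj(E0-[0,0,.01]))
s=sense(); print(s["tcp_pos"],s["wrist_force"])
E
```

```text
0.0697
17 219.52941176470588 234.11764705882354 232 236
25 246.56 230.24 228 232
17 219.58823529411765 234.35294117647058 232 236
7 248.57142857142858 230.42857142857142 229 232
[220.73210635 234.17713497] [221.0181706  236.33344382]
[ 0.51380222 -0.19668958  0.17474342] [-6.35432807  2.43278109 18.57614048]
```

Request:
jog_arm(rows=[[[0,0,0.001,0],[0,0,0,0],[0,0,0,0]]])

```text
time_s: 4.92
tcp_pos: [0.5126, -0.1962, 0.169]
ee_rot: [[-0.5, -0.866, -0.0], [-0.866, 0.5, 0.0], [0.0, 0.0, -1.0]]
wrist_force: [0.6, -0.1, 0.4]
gripper_width: 0.009
gripper_force: 0.0
```

Request:
jog_arm(rows=[[[0,0,-0.02,0],[0,0,-0.01,0],[0.022,-0.02,0,0],[0.022,-0.02,0,0],[0,0,0,0],[0,0,0.03,0],[0,0,0.02,0],[0,0,0.01,0],[0,0,0,0],[0,0,0,0]]])

```text
time_s: 6.18
tcp_pos: [0.5259, -0.2543, 0.1401]
ee_rot: [[-0.5, -0.866, 0.002], [-0.866, 0.5, -0.001], [-0.0, -0.002, -1.0]]
wrist_force: [-0.1, -0.5, 0.4]
gripper_width: 0.004
gripper_force: 0.0
```

```bash
python3 go.py 0.492 -0.234 0.07; python3 - <<'E'
from h import *
a=capture("scene")[190:290,180:290]; b=capture("wrist")
save(np.hstack([cv2.resize(a,(400,364)),cv2.resize(b,(400,364))]),"c2")
E
```

```text
t 6.175 tip [ 0.526  -0.2543  0.0704] R [[-0.4999, -0.8661, 0.0016], [-0.8661, 0.4999, -0.0005], [-0.0003, -0.0016, -1.0]] F [-0.08 -0.51  0.36] w 0.0036157106208375388 j [ -9.9  26.7 -16.5   0.  -46.8 -20.1]
tool shift [-0.0006  0.0396  0.0003]
```

View pics/c2.png

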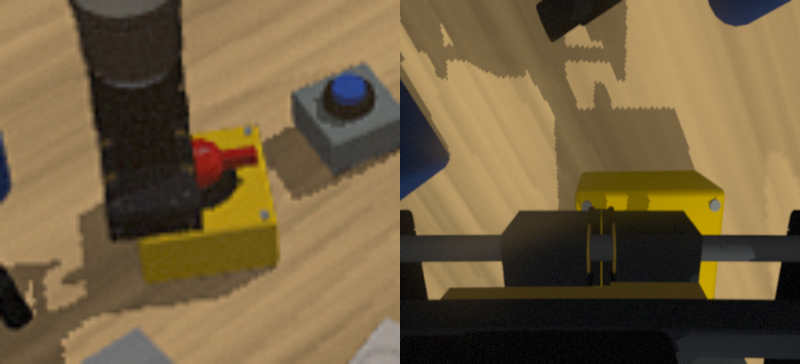

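The fingertips stand beside the 240° ear and touch nothing. In the scene crop the red head at about (215,160) sits low, so it is latched.

Request:
jog_arm(rows=[[[0,0.01,0,0],[0,0.005,0,0],[0,0.003,0,0],[0,0.003,0,0],[0,0.003,0,0],[0,0.003,0,0],[0,0.002,0,0],[0,0,0,0]]])

```text
time_s: 7.28
tcp_pos: [0.5009, -0.2402, 0.1396]
ee_rot: [[-0.5, -0.866, 0.002], [-0.866, 0.5, -0.001], [-0.0, -0.002, -1.0]]
wrist_force: [1.5, -2.2, -1.2]
gripper_width: 0.009
gripper_force: 1.4
```

Request:
jog_arm(rows=[[[0,0.002,0,0],[0,0.002,0,0],[0,0.002,0,0],[0,0,0,0]]])

```text
time_s: 7.78
tcp_pos: [0.4972, -0.2379, 0.1402]
ee_rot: [[-0.5, -0.866, 0.006], [-0.866, 0.5, -0.002], [-0.001, -0.006, -1.0]]
wrist_force: [4.6, -6.7, -0.3]
gripper_width: 0.005
gripper_force: 3.9
```

Request:
jog_arm(rows=[[[0,0.002,0,0],[0,0.002,0,0],[0,0,0,0]]])

```text
time_s: 8.15
tcp_pos: [0.4942, -0.2359, 0.141]
ee_rot: [[-0.499, -0.866, 0.007], [-0.866, 0.499, -0.003], [-0.001, -0.007, -1.0]]
wrist_force: [4.9, -4.8, 2.5]
gripper_width: 0.005
gripper_force: 3.2
```

Request:
jog_arm(rows=[[[0,0.002,0,0],[0,0.002,0,0],[0,0,0,0]]])

```text
time_s: 8.52
tcp_pos: [0.4915, -0.2339, 0.1416]
ee_rot: [[-0.499, -0.866, 0.009], [-0.867, 0.499, -0.003], [-0.002, -0.009, -1.0]]
wrist_force: [4.9, -3.6, 3.9]
gripper_width: 0.006
gripper_force: 2.8
```

Request:
jog_arm(rows=[[[0,0.002,0,0],[0,0.002,0,0],[0,0,0,0]]])

```text
time_s: 8.9
tcp_pos: [0.4881, -0.2318, 0.1417]
ee_rot: [[-0.499, -0.867, 0.009], [-0.867, 0.499, -0.003], [-0.002, -0.009, -1.0]]
wrist_force: [4.7, -3.8, 3.4]
gripper_width: 0.008
gripper_force: 2.4
```

```bash
python3 - <<'E'
from h import *
a=capture("scene")[190:290,180:290]; b=capture("wrist")
save(np.hstack([cv2.resize(a,(400,364)),cv2.resize(b,(400,364))]),"c3"); s=sense(); print(s["tcp_pos"],s["wrist_force"])
E
```

```text
[ 0.4871364  -0.23153334  0.14112938] [ 2.97229274 -3.61320965  3.5656733 ]
```

View pics/c3.png

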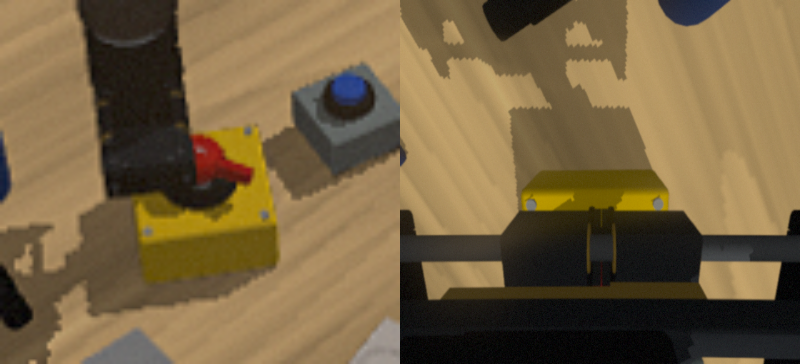

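The free ear has swung clockwise, with its tip now at about (245,172), so I back off and check the head's height.

Request:
jog_arm(rows=[[[0,-0.01,0,0],[0,-0.02,0,0],[0,-0.02,0,0],[0,0,-0.03,0],[0,0,-0.05,0],[0,-0.05,-0.02,0],[0,-0.06,0,0],[0,-0.06,0,0],[0,0,0,0]]])

```text
time_s: 10.12
tcp_pos: [0.6764, -0.3419, 0.2322]
ee_rot: [[-0.502, -0.865, -0.009], [-0.865, 0.502, 0.004], [0.001, 0.01, -1.0]]
wrist_force: [-0.4, 0.6, -1.7]
gripper_width: 0.005
gripper_force: 0.0
```

```bash
python3 - <<'E'
from m import *
a=capture("scene"); t=capture("top")
i0=cv2.imread("pics/scene.png")[:,:,::-1].copy(); t0=cv2.imread("pics/top.png")[:,:,::-1].copy()
for n,i,b in(("scene0",i0,(205,215,265,260)),("scene",a,(205,215,265,260)),("top0",t0,(300,195,360,250)),("top",t,(300,195,360,250))):
    k,c,st=blob(i,172,6,150,b); print(n,c,st)
save(np.hstack([cv2.resize(x,(400,364)) for x in(i0[190:290,180:290],a[190:290,180:290])]),"c4")
s=sense(); print(s["time_s"],s["tcp_pos"],s["wrist_force"])
E
python3 go.py 0.5125 -0.0297 0.085
```

```text
scene0 [233.68202765 232.35023041] [218 226  32  14 217]
scene [239.92592593 231.62037037] [233 226  17  13 108]
top0 [328.76237624 222.58415842] [316 215  28  16 202]
top [340.11764706 228.35294118] [337 226   7   5  17]
10.225 [ 0.67430609 -0.34067984  0.23583872] [-0.21495178  0.87011225 -0.3170127 ]
t 10.225 tip [ 0.6739 -0.3405  0.1661] R [[-0.5009, -0.8655, -0.0062], [-0.8655, 0.5008, 0.0027], [0.0008, 0.0067, -1.0]] F [-0.21  0.87 -0.32] w 0.00487672054737544 j [-14.6  37.2  18.1  -0.1 -71.3 -15.4]
tool shift [-0.1882  0.2948  0.083 ]
```

View pics/c4.png

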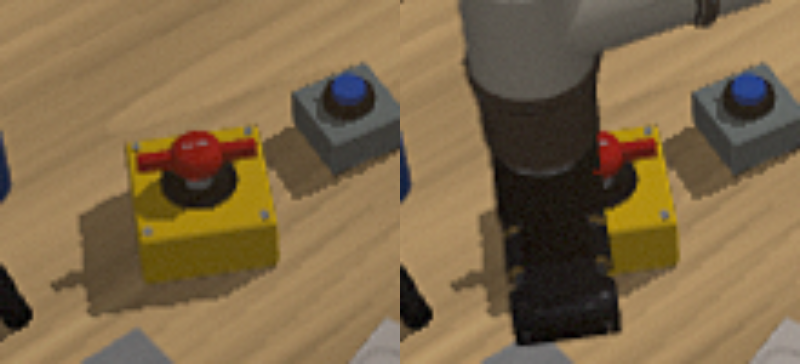

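The right ear sits at v≈147 in both crops (it was about 155 when latched), and it is back at rest angle. So the head is out, and I go on to reset.

Request:
jog_arm(rows=[[[-0.0188,0.0295,0,0],[-0.0188,0.0295,0,0],[-0.0188,0.0295,0,0],[-0.0188,0.0295,0,0],[-0.0188,0.0295,0,0],[-0.0188,0.0295,0,0],[-0.0188,0.0295,0,0],[-0.0188,0.0295,0,0],[-0.0188,0.0295,0,0],[-0.0188,0.0295,0,0],[0,0,0.03,0],[0,0,0.02,0],[0,0,0,0],[0,0,0,0]]])

```text
time_s: 11.98
tcp_pos: [0.5135, -0.0306, 0.1906]
ee_rot: [[-0.5, -0.866, 0.002], [-0.866, 0.5, 0.0], [-0.001, -0.001, -1.0]]
wrist_force: [-0.0, -0.4, 0.3]
gripper_width: 0.006
gripper_force: 0.0
```

```bash
python3 go.py 0.5125 -0.0297 0.07; python3 - <<'E'
from m import *
a=capture("scene"); i0=cv2.imread("pics/scene.png")[:,:,::-1].copy()
for i in(i0,a): print(blob(i,172,6,150,(205,215,265,260))[1:],blob(i,105,130,120,(262,203,290,225))[1:])
E
```

```text
t 11.975 tip [ 0.5136 -0.0306  0.1209] R [[-0.5, -0.866, 0.0017], [-0.866, 0.5, 0.0002], [-0.001, -0.0014, -1.0]] F [-0.01 -0.43  0.31] w 0.005609777126311939 j [ 14.7  17.2 -23.1   0.  -49.6 -44.7]
tool shift [-0.0001  0.0015  0.0509]
(array([233.68202765, 232.35023041]), array([218, 226,  32,  14, 217], dtype=int32)) (array([275.44827586, 213.65517241]), array([271, 210,  10,   9,  58], dtype=int32))
(array([233.59641256, 232.47533632]), array([218, 226,  32,  14, 223], dtype=int32)) (array([275.36923077, 214.04615385]), array([271, 210,  10,   9,  65], dtype=int32))
```

Request:
jog_arm(rows=[[[0,0.0015,0.03,0],[0,0,0.015,0],[0,0,0.005,0],[0,0,0.002,0],[0,0,0.002,0],[0,0,0.002,0],[0,0,0.002,0],[0,0,0.001,0],[0,0,0,0]]])

```text
time_s: 13.15
tcp_pos: [0.513, -0.0298, 0.1311]
ee_rot: [[-0.5, -0.866, 0.001], [-0.866, 0.5, -0.0], [-0.001, -0.001, -1.0]]
wrist_force: [-1.0, -0.5, 7.7]
gripper_width: 0.006
gripper_force: 3.4
```

Request:
jog_arm(rows=[[[0,0,0.001,0],[0,0,0.001,0],[0,0,0,0]]])

```text
time_s: 13.52
tcp_pos: [0.513, -0.0298, 0.1309]
ee_rot: [[-0.499, -0.866, 0.002], [-0.866, 0.499, -0.0], [-0.001, -0.002, -1.0]]
wrist_force: [-4.3, 0.8, 18.5]
gripper_width: 0.009
gripper_force: 9.2
```

The button is at its end stop (tip at 0.061, force rising), so I lift clear.

Request:
jog_arm(rows=[[[0,0,-0.005,0],[0,0,-0.02,0],[0,0,-0.05,0],[0,0,-0.05,0],[0,0,-0.03,0],[0,0,0,0],[0,0,0,0],[0,0,0,0]]])

```text
time_s: 14.52
tcp_pos: [0.5118, -0.0299, 0.2816]
ee_rot: [[-0.501, -0.866, -0.003], [-0.866, 0.501, -0.0], [0.002, 0.003, -1.0]]
wrist_force: [0.7, 0.5, 0.6]
gripper_width: 0.006
gripper_force: 0.0
```

```bash
python3 - <<'E'
from m import *
a=capture("scene"); i0=cv2.imread("pics/scene.png")[:,:,::-1].copy()
for i in(i0,a): print(blob(i,172,6,150,(205,215,265,260))[1:],blob(i,105,130,120,(262,203,290,225))[1:],blob(i,45,85,120,(325,170,355,200))[1:])
s=sense(); print(s["tcp_pos"],s["wrist_force"])
finish_job()
E
```

```text
(array([233.68202765, 232.35023041]), array([218, 226,  32,  14, 217], dtype=int32)) (array([275.44827586, 213.65517241]), array([271, 210,  10,   9,  58], dtype=int32)) (array([339.79245283, 181.47169811]), array([336, 178,   9,   8,  53], dtype=int32))
(array([233.60730594, 232.34703196]), array([218, 226,  32,  14, 219], dtype=int32)) (array([275.4137931 , 213.63793103]), array([271, 210,  10,   9,  58], dtype=int32)) (array([339.76923077, 181.48076923]), array([336, 178,   9,   8,  52], dtype=int32))
[ 0.51195324 -0.02986522  0.28176215] [-0.29870002 -0.07038411 -1.33865599]
the job is handed in; nothing more can be done
```

I pressed the stop in until it latched, twisted it clockwise until it sprang out, then pressed the reset fully and let it come back up; the job is handed in at about 14.5 s, with stop, reset and start buttons matching their starting positions in the last picture (no verdict was returned, and I didn't re-measure the bystanders).

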